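Find the loose manifold bolt and hold its cap open

ROBOT

A 6-joint arm with a two-finger parallel gripper is mounted at the origin on the work surface. World frame = base frame: x ahead of the robot, y to its left, z up, the work surface at z = 0. Lengths are in mm, angles in rad, forces in N, time in s.
With the tool pointing down it reaches from about 275 to 750 mm from the base axis. Payload 10.2 kg.
Tool frame: the origin (TCP) lies at the very end of the fingers, on their centre line; the grasp point (between the pads) lies 19 mm behind it; z points along the fingers, y is the line along which they close (so a half turn about z gives the same grasp; the last joint's range is limited). The gripper opens to 85 mm and grips with 20 to 120 N. Pads are 22 mm wide; open, the fingers measure 114 mm over their backs; the gripper's body (76 mm by 85 mm) begins 54 mm behind the grasp point. The pads swing forward as they close: fully open they stand 13 mm farther back than shut.
Start: joints at [0.968, 0.313, 1.498, -0, 1.331, -0.223], TCP at [194.649, 487.589, 231.294] pointing down, gripper open.
Joint ranges: [-2.94, 2.94], [-0.97, 2.17], [0.19, 2.56], [-1.23, 4.37], [0.02, 3.11], [-2.88, 2.88]. Speed limits (rad/s): [2.39, 2.39, 3.01, 3.14, 3.14, 3.14].

INTERFACE

Orientations are given as a unit quaternion [x, y, z, w].
In Python, from cell import r gives the robot as it stands. The module is installed in compiled form; this text tells all that it offers.
- The arm moves only by the tool servo_tool, never from a script. Its argument "commands" is text: rows parted by semicolons, each of 7 numbers parted by spaces: the turn, a rotation vector about the tool's x, y, z in degrees, then the shift along the tool's x, y, z in cm, then the closure, from 0 (fully open) to 1 (shut). A call has exactly 8 rows; each row shifts and turns the commanded pose from where the row before left it, along the tool's axes as they then stand; what a row does not reach is not made up. A row lasts 1/12 s, in which the tool goes at most 41.7 mm and 7.16 degrees, less where a joint would pass 70% of its speed; a pose out of reach is approached as far as the arm can. A call is refused whole if a number of a shift passes 4.17 or a number of a turn 7.16, either way. A call with a gripper value outside its range is refused whole. The fingers move at their own pace and stop on an object; the grip force is fixed at half the most. Time passes only in rows, so rows that do not move let the fingers close, or fill a call up. It gives the time, the measured TCP pose, the force, the opening and the grip force at its end, in the units of the state.
- r.get_state(): the state, without advancing time (a new reading comes with each control period).
- r.capture(name): name is "scene" or "top" or "wrist"; returns (picture, depth): 420x560x3 uint8, blue, green, red; 420x560 float32, mm along the optical axis (not along the pixel's ray), 0 where there is no reading.
- r.camera_info(name): a dict with "mtx" (3x3 intrinsics, pixels), "view" (4x4, takes a point from world to camera coordinates). Camera axes: x right, y up, looking along -z (the intrinsics and any distortion apply to the point x, -y, -z); pixel columns grow to the right and rows downward; lengths in mm; the calibration is good to about 2 mm. A picture is of the moment at which its call begins: read the wrist's pose just before it. camera_info takes no time and is no camera call; for the wrist camera it gives the pose at the moment of the call.
- r.job_done(): hands the job in; it is judged then, once.
Trained networks look in the newest picture that a camera, given by its name, has taken for a name from the list of things; names that differ only in an ending like _2 or _b are one class to them, and where a whole thing is asked for, a point or a joint stands for the part that bears it (a point fixed in the world has none). Each returns a list of dicts, best first, with "p" (0 to 1); they miss things now and then, are a little off and sometimes report something else, mostly with a low value. They report only what shows in the picture. A call takes as long as a camera call.
- r.search_frame(camera, target): "box" ([left, top, right, bottom] in pixels, round what is visible of it).
- r.silhouettes(camera, target): "mask" (420x560 bool, what is visible of it) and "box" ([left, top, right, bottom] in pixels, round what is visible of it).
- r.tip_of(camera, target): "at" ([column, row] in pixels: a listed point, or the origin of a listed thing).
The state is a dict: "time": time; "joints": joint angles; "qvel": joint speeds; "tau": joint torques, N m; "position": TCP position; "tool_rot": TCP orientation; "contact_force": force on the tool from outside, world axes, zero at the start; "wrist_torque": the same for the moment, N m; "opening": finger opening in mm; "grip_force": force on a finger pad.
Only numpy, scipy, OpenCV 4.12 (cv2) and the standard library are available. Lean on these libraries where they do the work, as an engineer would, in place of code of your own. Each camera call takes 0.05 s, during which the arm holds its last target. There are 200 camera calls.

TASK

Pull the clip-on guard off the bolts of the drip-line manifold and stand it on the rubber mat, then tap the bolts from above to find the loose one, which sinks. Lift the hinged cap behind that bolt by its bar to 45 degrees or more and finish while still holding it open, not letting go, so that the fitting can be reached. Leave the other caps shut, and do not knock the pots, jars and other things about.

Things in the scene. Friction and masses are not known exactly. Their poses are not given: they have to be found in the camera images.
- manifold: Green drip-line manifold fixed to the table, 140 (x) by 222 (y) by 32 mm. Origin: centre of underside; x away from the robot (yaw up to 0.3), y along the row, z up. Front (-x): deck 30 mm high with three bolts in a row, hidden at first by the guard; at its ends (y +-105 mm, 12 mm wide) cheeks 48 mm high. Rear: three hinged steel caps, one behind each bolt. Black pipe stubs stand 35 mm out of the +x side.
- guard: Clip-on aluminium bolt guard, an upside-down channel 45 (x) by 242 (y) by 38 mm on two end walls, 0.12 to 0.2 kg. Origin: centre between its lower edges; y along it, z up. Starts snapped on over the bolts: origin at manifold (-45, 0, 14) mm, axes parallel. A spring stud at each end holds it; a straight upward pull of 8 to 15 N frees it within 15 mm of rise; it clears bolts and cheeks after 45 mm.
- guard_grip (a point): Middle of the upright grip block on the guard's top at mid length (14 mm along y, 32 mm along x, 28 mm tall), 54 mm above the guard's lower edges, 16 mm above its top plate and 12 mm below the block's top. Pinch its 14 mm thickness from above, fingers closing along the guard's y.
- mat: Black rubber mat fixed flat on the table, 140 mm (x) by 270 mm (y), 3 mm thick, long way along world y within 0.25 rad; the place for the guard. Origin: centre of its underside; its top is at z = 3 mm.
- bolt_a (a joint): How far the left-hand (+y side of the manifold) bolt is pressed down, m; 0 at the start for all. A tight bolt gives less than 2 mm when tapped. The loose one gives way at about 3 N, sinks 8 mm to its stop and stays down. Which one is loose changes from start to start and cannot be seen.
- bolt_a_top (a point): Centre of the top of the left-hand (+y side of the manifold) bolt's hexagonal steel head (19 mm across, 14 mm above the deck; top 44 mm above the table before tapping), at manifold x = -45, y = 70 mm. Tap straight down with shut fingertips, once the guard is off.
- cap_a (a joint): Opening of the left-hand (+y side of the manifold) cap, rad: 0 shut, 1.3 at its stop. Steel plate 70 (x) by 56 by 6 mm, 0.1 to 0.2 kg, top 46 mm above the table when shut. Hinge axis along the manifold's y at x = +55, y = 70 mm, 43 mm above the table: the near edge swings up and away from the robot. It falls shut from any angle if let go.
- cap_a_bar (a point): Middle of the left-hand (+y side of the manifold) cap's handle: a round steel bar along y, 10 mm thick, 54 mm long, on two thin posts over the cap's near edge. When shut at manifold x = -8, y = 70 mm, 70 mm above the table, 24 mm above the plate. Pinch it from above, closing along the manifold's x: it turns between the pads as the cap swings. Or hook under it.
- bolt_b (a joint): How far the middle bolt is pressed down, m; 0 at the start for all. A tight bolt gives less than 2 mm when tapped. The loose one gives way at about 3 N, sinks 8 mm to its stop and stays down. Which one is loose changes from start to start and cannot be seen.
- bolt_b_top (a point): Centre of the top of the middle bolt's hexagonal steel head (19 mm across, 14 mm above the deck; top 44 mm above the table before tapping), at manifold x = -45, y = 0 mm. Tap straight down with shut fingertips, once the guard is off.
- cap_b (a joint): Opening of the middle cap, rad: 0 shut, 1.3 at its stop. Steel plate 70 (x) by 56 by 6 mm, 0.1 to 0.2 kg, top 46 mm above the table when shut. Hinge axis along the manifold's y at x = +55, y = 0 mm, 43 mm above the table: the near edge swings up and away from the robot. It falls shut from any angle if let go.
- cap_b_bar (a point): Middle of the middle cap's handle: a round steel bar along y, 10 mm thick, 54 mm long, on two thin posts over the cap's near edge. When shut at manifold x = -8, y = 0 mm, 70 mm above the table, 24 mm above the plate. Pinch it from above, closing along the manifold's x: it turns between the pads as the cap swings. Or hook under it.
- bolt_c (a joint): How far the right-hand (-y side) bolt is pressed down, m; 0 at the start for all. A tight bolt gives less than 2 mm when tapped. The loose one gives way at about 3 N, sinks 8 mm to its stop and stays down. Which one is loose changes from start to start and cannot be seen.
- bolt_c_top (a point): Centre of the top of the right-hand (-y side) bolt's hexagonal steel head (19 mm across, 14 mm above the deck; top 44 mm above the table before tapping), at manifold x = -45, y = -70 mm. Tap straight down with shut fingertips, once the guard is off.
- cap_c (a joint): Opening of the right-hand (-y side) cap, rad: 0 shut, 1.3 at its stop. Steel plate 70 (x) by 56 by 6 mm, 0.1 to 0.2 kg, top 46 mm above the table when shut. Hinge axis along the manifold's y at x = +55, y = -70 mm, 43 mm above the table: the near edge swings up and away from the robot. It falls shut from any angle if let go.
- cap_c_bar (a point): Middle of the right-hand (-y side) cap's handle: a round steel bar along y, 10 mm thick, 54 mm long, on two thin posts over the cap's near edge. When shut at manifold x = -8, y = -70 mm, 70 mm above the table, 24 mm above the plate. Pinch it from above, closing along the manifold's x: it turns between the pads as the cap swings. Or hook under it.
- cup: Bystander: clear plastic cup, 60 mm across, 55 mm tall. Origin: centre of its underside.
- jar_big: Bystander: seed jar with white lid, 72 mm across, 100 mm tall. Origin: centre of its underside.
- jar_small: Bystander: seed jar with lid, 56 mm across, 75 mm tall. Origin: centre of its underside.
- pot: Bystander: terracotta pot, 90 mm across, 80 mm tall. Origin: centre of its underside.
- dibber: Bystander: round wooden dibber rod lying on the table between manifold and mat, 22 mm thick, 130 mm long along its x.

How it is judged:
By the outcome, as a careful person would: the job done as asked, in the order asked, and still so for the second after the job is handed in, while the arm keeps its last pose, push and grip.
It also fails if it takes over 69 s, if anything falls off the work surface, if the arm or the gripper's body presses on something with over 40 N, if the wrist force passes 120 N, or if a joint passes its speed limit or range.

## Working session

There is one attempt and no reset: what is moved stays moved. The work goes in short steps, Python scripts to look and compute and a tool call to move; the robot and the scene stay as the last step left them, time stands still between calls to the robot, and variables do not carry over. Pictures are saved under pics/ and viewed, at most 10 in all, crops included, and the job is handed in when it is done.

Besides the shell and the picture viewer there is one more tool, called after "Request:" as name(argument=value, ...), one argument or row to a line, values as JSON. servo_tool: Moves the arm, as the interface text tells. Its arguments: {"type":"object","properties":{"commands":{"type":"string"}},"required":["commands"]}

```bash
mkdir -p pics
cat > h.py <<'E'
import numpy as np, cv2
from cell import r
from scipy.spatial.transform import Rotation as R
def ray(cam,px):
    i=r.camera_info(cam); K=np.array(i["mtx"]); V=np.array(i["view"])
    d=np.linalg.solve(K,np.array([px[0],px[1],1.])); d=np.array([d[0],-d[1],-d[2]])
    Rt=V[:3,:3].T; return -Rt@V[:3,3], Rt@d
def onz(cam,px,z):
    o,d=ray(cam,px); return o+d*(z-o[2])/d[2]
def cloud(cam,depth,mask):
    v,u=np.nonzero(mask&(depth>0)); z=depth[v,u]
    i=r.camera_info(cam); K=np.array(i["mtx"]); V=np.array(i["view"])
    p=np.linalg.solve(K,np.stack([u,v,np.ones_like(u)]).astype(float))*z
    p[1]*=-1;p[2]*=-1
    return (V[:3,:3].T@(p-V[:3,3:4])).T
def st():
    s=r.get_state(); print({k:np.round(s[k],3).tolist() for k in ("time","position","tool_rot","contact_force","opening","grip_force","joints")})
    return s
E
python3 - <<'E'
from h import *
st()
ims={}
for c in("scene","top"):
    im,d=r.capture(c); cv2.imwrite(f"pics/{c}0.png",im)
    for t in("manifold","guard","mat","dibber"):
        for m in r.silhouettes(c,t)[:1]:
            P=cloud(c,d,m["mask"]); hi=P
            rect=cv2.minAreaRect(P[:,:2].astype(np.float32))
            print(c,t,round(m["p"],2),np.round(m["box"]),"med",np.round(np.median(P,0)),"rect",np.round(rect[0]),np.round(rect[1]),round(rect[2],1),"z",np.round(np.percentile(P[:,2],[5,50,95])))
    for t,z in(("guard_grip",68),("guard",14),("manifold",0),("mat",0),("cap_a_bar",70)):
        for m in r.tip_of(c,t)[:3]: print(c,t,round(m["p"],2),np.round(m["at"]),np.round(onz(c,m["at"],z),1))
    for t in("cup","jar_big","jar_small","pot"):
        for m in r.search_frame(c,t)[:1]:
            b=m["box"]; print(c,t,round(m["p"],2),np.round(b),np.round(onz(c,[(b[0]+b[2])/2,(b[1]+b[3])/2],40)))
E
```

```text
{'time': 0.0, 'position': [194.488, 487.366, 230.726], 'tool_rot': [0.189, 0.982, -0.001, -0.0], 'contact_force': [0.285, -0.453, 0.377], 'opening': 85.455, 'grip_force': 0.0, 'joints': [0.968, 0.313, 1.498, 0.0, 1.331, -0.223]}
scene manifold 0.74 [131. 186. 160. 214.] med [ 558. -378.   63.] rect [ 522. -384.] [103.  54.] 8.1 z [11. 63. 76.]
scene guard 0.62 [258. 241. 285. 280.] med [779. -75.  97.] rect [768. -73.] [65. 67.] 39.2 z [ 22.  97. 102.]
scene mat 0.88 [333. 134. 434. 178.] med [473. 305.   3.] rect [468. 305.] [274. 151.] 84.2 z [-0.  3.  6.]
scene dibber 0.52 [317. 141. 330. 186.] med [486. 116.  19.] rect [477. 119.] [ 28. 129.] 89.6 z [-0. 19. 24.]
scene guard_grip 0.81 [239. 188.] [ 558.2 -127.4   68. ]
scene guard 0.97 [246. 195.] [ 551.2 -111.3   14. ]
scene manifold 0.68 [247. 212.] [ 598.4 -114.2    0. ]
scene mat 0.87 [380. 156.] [468.4 298.2   0. ]
scene cap_a_bar 0.8 [269. 190.] [576.2 -49.8  70. ]
scene cap_a_bar 0.68 [417. 230.] [750.2 303.4  70. ]
scene cap_a_bar 0.19 [341. 237.] [740.3 108.8  70. ]
scene cup 0.78 [334. 218. 357. 243.] [711. 132.  40.]
s
[... 333 characters left out ...]
. -121.   51.] rect [ 553. -126.] [ 52. 250.] 10.3 z [35. 51. 58.]
top mat 0.92 [119. 233. 215. 290.] med [468. 303.   2.] rect [469. 303.] [270. 140.] 84.1 z [-2.  2.  7.]
top dibber 0.64 [225. 235. 237. 282.] med [477. 116.  20.] rect [476. 117.] [ 22. 125.] 87.2 z [13. 20. 25.]
top guard_grip 0.69 [315. 230.] [ 550.5 -127.8   68. ]
top guard 0.68 [315. 231.] [ 553.1 -130.    14. ]
top manifold 0.66 [312. 217.] [ 597.2 -121.7    0. ]
top mat 0.76 [168. 260.] [468.5 306.1   0. ]
top cap_a_bar 0.89 [287. 223.] [572.8 -47.1  70. ]
top cup 0.81 [213. 169. 238. 191.] [702. 133.  40.]
top jar_small 0.82 [391. 228. 414. 246.] [ 534. -382.   40.]
top pot 0.88 [141. 155. 173. 186.] [730. 336.  40.]
```

View pics/top0.png

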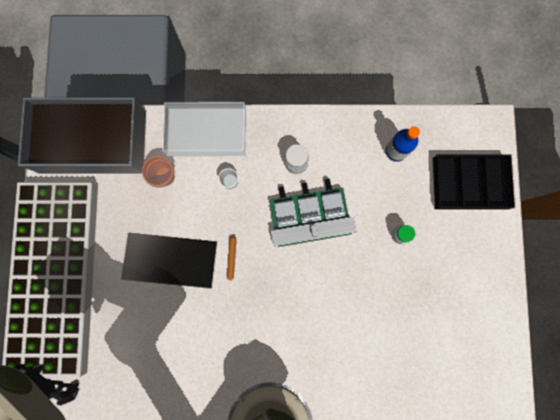

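View pics/scene0.png

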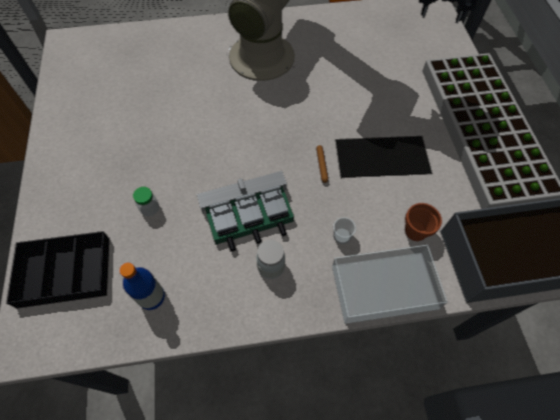

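Request:
servo_tool(
  commands="0 0 -6.4 0 0 0 0;0 0 -6.4 0 0 0 0;0 0 -6.4 0 0 0 0;0 0 -6.4 0 0 0 0;0 0 -6.4 0 0 0 0;0 0 0 -1.35 -3.7 0 0;0 0 0 -1.35 -3.7 0 0;0 0 0 -1.35 -3.7 0 0",
)

```text
time: 2.07
position: [254.4, 384.4, 231.2]
tool_rot: [-0.09, 0.996, -0.0, 0.0]
contact_force: [0.8, 0.4, -0.1]
opening: 85.5
grip_force: 0.0
```

Request:
servo_tool(
  commands="0 0 0 -1.35 -3.7 0 0;0 0 0 -1.35 -3.7 0 0;0 0 0 -1.35 -3.7 0 0;0 0 0 -1.35 -3.7 0 0;0 0 0 -1.35 -3.7 0 0;0 0 0 -1.35 -3.7 0 0;0 0 0 -1.35 -3.7 0 0;0 0 0 -1.35 -3.7 0 0",
)

```text
time: 2.73
position: [413.7, 111.5, 231.6]
tool_rot: [-0.089, 0.996, -0.0, 0.0]
contact_force: [1.0, 0.9, 0.7]
opening: 85.1
grip_force: 0.0
```

Request:
servo_tool(
  commands="0 0 0 -1.35 -3.7 0 0;0 0 0 -1.35 -3.7 0 0;0 0 0 -1.35 -3.7 0 0;0 0 0 -1.35 -3.7 0 0;0 0 0 -1.35 -3.7 0 0;0 0 0 -1.35 -3.7 0 0;0 0 0 -1.35 -3.7 0 0;0 0 0 0 0 0 0",
)

```text
time: 3.4
position: [553.9, -130.0, 230.1]
tool_rot: [-0.087, 0.996, -0.001, -0.0]
contact_force: [-0.0, -0.2, -0.3]
opening: 85.6
grip_force: 0.0
```

Run:
```python
from h import *
st()
c="wrist"
im,d=r.capture(c); cv2.imwrite("pics/w1.png",im); np.save("w1.npy",d)
i=r.camera_info(c);print(np.round(np.linalg.inv(i["view"]),2).tolist())
for t,z in(("guard_grip",68),("guard",14),("cap_a_bar",70),("cap_b_bar",70),("manifold",0)):
    for m in r.tip_of(c,t)[:4]:
        u,v=map(int,np.round(m["at"])); q=np.zeros_like(d,bool); q[max(v-1,0):v+2,max(0,u-1):u+2]=1; P=cloud(c,d,q)
        print(t,round(m["p"],2),np.round(m["at"]),np.round(onz(c,m["at"],z),1),np.round(np.median(P,0),1) if len(P) else '')
for m in r.silhouettes(c,"guard")[:2]:
    P=cloud(c,d,m["mask"]); Q=P[(P[:,2]>46)&(P[:,2]<58)]
    for S in(P,Q):
        rect=cv2.minAreaRect(S[:,:2].astype(np.float32)); print(round(m["p"],2),len(S),rect,np.round(np.median(S,0)))
```

```text
{'time': 3.4, 'position': [553.905, -130.032, 230.068], 'tool_rot': [-0.087, 0.996, -0.001, -0.0], 'contact_force': [-0.038, -0.238, -0.259], 'opening': 85.594, 'grip_force': 0.0, 'joints': [-0.436, 0.411, 1.362, -0.001, 1.368, -2.181]}
[[-0.18, -0.95, -0.25, 488.42], [0.98, -0.17, -0.04, -137.46], [-0.0, -0.26, 0.97, 373.57], [0.0, 0.0, 0.0, 1.0]]
guard_grip 0.96 [295. 193.] [ 550.  -118.4   68. ] [ 547.3 -119.5   81.8]
cap_a_bar 0.79 [373. 230.] [570.5 -42.1  70. ] [568.9 -43.6  74.8]
cap_a_bar 0.52 [294. 232.] [ 585.3 -111.9   70. ] [ 582.7 -112.    76.9]
cap_b_bar 0.7 [296. 234.] [ 586.7 -108.7   70. ] [ 584.  -109.7   77.5]
manifold 0.83 [294. 218.] [ 592.1 -108.6    0. ] [ 579.1 -112.    46.1]
0.84 12935 ((552.4563598632812, -114.05305480957031), (53.2099609375, 280.83392333984375), 10.375580787658691) [ 548. -118.   54.]
0.84 12147 ((548.7975463867188, -115.75334167480469), (45.37013244628906, 242.46316528320312), 10.371967315673828) [ 548. -122.   54.]
```

View pics/w1.png

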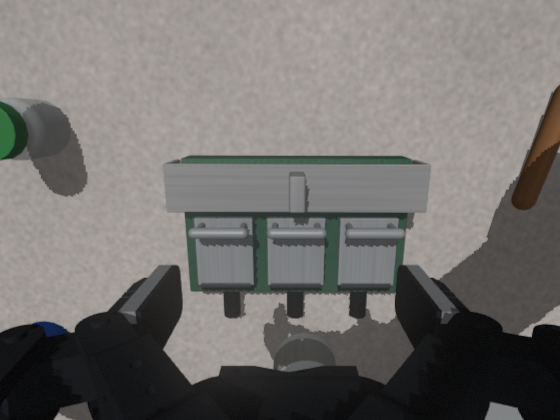

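```bash
cat > look.py <<'E'
from h import *
def guardfit(c="wrist"):
    im,d=r.capture(c); 
    m=r.silhouettes(c,"guard")[0]; P=cloud(c,d,m["mask"])
    z0=np.median(P[:,2]); Q=P[abs(P[:,2]-z0)<4]
    rect=cv2.minAreaRect(Q[:,:2].astype(np.float32)); print(round(m["p"],2),rect,"z",z0)
    k=np.array(rect[0]); B=P[(P[:,2]>z0+20)&(np.linalg.norm(P[:,:2]-k,axis=1)<60)]
    if len(B): print("block",cv2.minAreaRect(B[:,:2].astype(np.float32)),B.mean(0),len(B))
    return im,d
E
python3 - <<'E'
from look import *
st()
guardfit()
c="wrist"
for t,z in(("guard_grip",68),("cap_a_bar",70),("cap_b_bar",70)):
    for m in r.tip_of(c,t)[:4]: print(t,round(m["p"],2),np.round(m["at"]),np.round(onz(c,m["at"],z),1))
st()
E
```

```text
{'time': 3.75, 'position': [551.937, -123.548, 231.721], 'tool_rot': [-0.09, 0.996, -0.0, 0.0], 'contact_force': [0.06, -0.044, -0.234], 'opening': 85.496, 'grip_force': 0.0, 'joints': [-0.427, 0.402, 1.371, 0.0, 1.368, -2.178]}
0.91 ((551.0542602539062, -123.26593017578125), (45.53006362915039, 242.2266387939453), 9.772021293640137) z 52.77639511665428
block ((550.6459350585938, -122.530029296875), (31.873947143554688, 13.567047119140625), 10.238851547241211) [ 549.92598033 -123.01089133   80.4357835 ] 606
cap_a_bar 0.67 [365. 235.] [576.6 -48.1  70. ]
cap_a_bar 0.43 [527. 146.] [475.   67.6  70. ]
cap_b_bar 0.92 [285. 232.] [ 586.3 -120.    70. ]
{'time': 4.0, 'position': [552.12, -124.287, 231.498], 'tool_rot': [-0.089, 0.996, -0.0, 0.0], 'contact_force': [-0.164, -0.685, 0.592], 'opening': 85.413, 'grip_force': 0.0, 'joints': [-0.428, 0.403, 1.37, -0.0, 1.368, -2.178]}
```

Request:
servo_tool(
  commands="0 0 0 0.1 0.1 3 0;0 0 0 0 0 3 0;0 0 0 0 0 3 0;0 0 0 0 0 3 0;0 0 0 0 0 2.5 0.3;0 0 0 0 0 1.7 0.3;0 0 0 0 0 0.8 0.3;0 0 0 0 0 0.4 0.3",
)

```text
time: 4.67
position: [550.7, -123.6, 56.4]
tool_rot: [-0.089, 0.996, 0.0, -0.001]
contact_force: [0.0, -0.0, 0.8]
opening: 59.4
grip_force: 0.0
```

Request:
servo_tool(
  commands="0 0 0 0 0 0 0.3;0 0 0 0 0 0 0.3;0 0 0 0 0 0 0.3;0 0 0 0 0 0 1;0 0 0 0 0 0 1;0 0 0 0 0 0 1;0 0 0 0 0 0 1;0 0 0 0 0 0 1",
)

```text
time: 5.33
position: [551.2, -123.9, 57.7]
tool_rot: [-0.089, 0.996, -0.0, 0.0]
contact_force: [-0.9, 0.7, 3.3]
opening: 12.6
grip_force: 59.9
```

```bash
python3 -c "
from h import *
st()"
```

```text
{'time': 5.333, 'position': [551.223, -123.851, 57.749], 'tool_rot': [-0.089, 0.996, -0.0, 0.0], 'contact_force': [-0.85, 0.678, 3.316], 'opening': 12.566, 'grip_force': 59.909, 'joints': [-0.428, 0.589, 1.571, 0.0, 0.981, -2.178]}
```

Request:
servo_tool(
  commands="0 0 0 0 0 -0.4 1;0 0 0 0 0 -0.4 1;0 0 0 0 0 -0.4 1;0 0 0 0 0 -0.5 1;0 0 0 0 0 -0.6 1;0 0 0 0 0 -1 1;0 0 0 0 0 -1.5 1;0 0 0 0 0 -1.5 1",
)

```text
time: 6.0
position: [551.1, -123.8, 121.7]
tool_rot: [-0.089, 0.996, -0.0, 0.0]
contact_force: [-0.4, -0.3, -1.7]
opening: 13.0
grip_force: 60.2
```

Request:
servo_tool(
  commands="0 0 0 0 0 -1.5 1;0 0 0 0 0 -2 1;0 0 0 0 0 -1.5 1;0 0 0 0 0 0 1;0 0 0 0 0 0 1;0 0 0 0 0 0 1;0 0 0 0 0 0 1;0 0 0 0 0 0 1",
)

```text
time: 6.67
position: [550.7, -123.6, 169.4]
tool_rot: [-0.089, 0.996, 0.0, -0.001]
contact_force: [1.0, 0.2, -1.8]
opening: 12.6
grip_force: 60.3
```

Run:
```python
from look import *
im,d=guardfit(); s=st(); cv2.imwrite("pics/w2.png",im)
p=s["position"]; Rm=R.from_quat(s["tool_rot"]).as_matrix()
Rn=Rm@R.from_euler("z",16.1,degrees=True).as_matrix()
print("tool shift after turn cm", (Rn.T@(np.array([469,304,p[2]])-p)/10).round(2))
```

```text
0.71 ((550.4087524414062, -122.5751724243164), (46.02143096923828, 242.87570190429688), 10.1861572265625) z 164.71303777791064
block ((541.3624267578125, -121.82855224609375), (41.197967529296875, 42.139129638671875), 48.95853042602539) [ 547.95699015 -122.97834489  192.21969486] 2862
{'time': 6.767, 'position': [550.827, -123.727, 169.706], 'tool_rot': [-0.089, 0.996, 0.0, -0.0], 'contact_force': [0.581, -0.602, -0.658], 'opening': 12.922, 'grip_force': 60.33, 'joints': [-0.428, 0.452, 1.463, -0.0, 1.227, -2.178]}
tool shift after turn cm [1.251e+01 4.171e+01 3.000e-02]
```

View pics/w2.png

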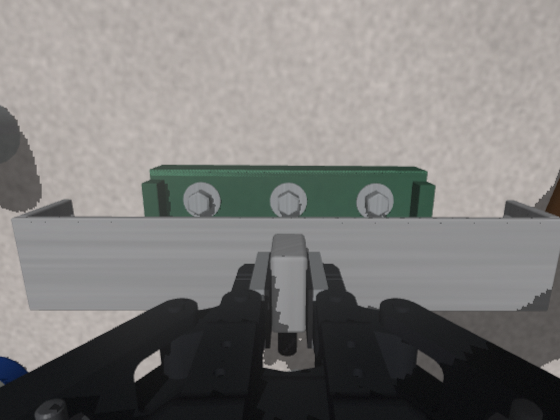

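Request:
servo_tool(
  commands="0 0 4 0 0 0 1;0 0 4 0 0 0 1;0 0 4 0 0 0 1;0 0 4.1 0 0 0 1;0 0 0 0.42 1.39 0 1;0 0 0 0.83 2.78 0 1;0 0 0 0.83 2.78 0 1;0 0 0 0.83 2.78 0 1",
)

```text
time: 7.43
position: [531.3, -22.3, 170.0]
tool_rot: [0.05, 0.999, 0.0, -0.0]
contact_force: [0.4, 0.5, -1.2]
opening: 12.5
grip_force: 60.2
```

Request:
servo_tool(
  commands="0 0 0 0.83 2.78 0 1;0 0 0 0.83 2.78 0 1;0 0 0 0.83 2.78 0 1;0 0 0 0.83 2.78 0 1;0 0 0 0.83 2.78 0 1;0 0 0 0.83 2.78 0 1;0 0 0 0.83 2.78 0 1;0 0 0 0.83 2.78 0 1",
)

```text
time: 8.1
position: [487.5, 205.9, 170.2]
tool_rot: [0.05, 0.999, 0.0, -0.0]
contact_force: [-0.0, 0.3, -2.3]
opening: 12.6
grip_force: 60.2
```

Request:
servo_tool(
  commands="0 0 0 0.83 2.78 0 1;0 0 0 0.83 2.78 0 1;0 0 0 0.83 2.78 0 1;0 0 0 0.42 1.39 0 1;0 0 0 0 0 0 1;0 0 0 0 0 0 1;0 0 0 0 0 0 1;0 0 0 0 0 0 1",
)

```text
time: 8.77
position: [469.7, 303.0, 170.2]
tool_rot: [0.051, 0.999, -0.0, -0.0]
contact_force: [-0.6, -0.8, -1.5]
opening: 12.8
grip_force: 60.2
```

Run:
```python
from look import *
s=st()
im,d=guardfit("top")
for c in("top","scene"):
    if c!="top": im,d=r.capture(c)
    for m in r.silhouettes(c,"mat")[:1]:
        P=cloud(c,d,m["mask"]);P=P[P[:,2]<12]; print(c,m["p"],cv2.minAreaRect(P[:,:2].astype(np.float32)))
im,d=guardfit()
cv2.imwrite("pics/w3.png",im)
for m in r.silhouettes("wrist","mat")[:1]:
    P=cloud("wrist",d,m["mask"]);P=P[P[:,2]<12]; print(m["p"],cv2.minAreaRect(P[:,:2].astype(np.float32)))
    Rm=R.from_quat(s["tool_rot"]).as_matrix(); L=(P-s["position"])@Rm; print(np.percentile(L,[1,99],axis=0).round())
```

```text
{'time': 8.767, 'position': [469.733, 302.988, 170.249], 'tool_rot': [0.051, 0.999, -0.0, -0.0], 'contact_force': [-0.605, -0.755, -1.46], 'opening': 12.751, 'grip_force': 60.233, 'joints': [0.363, 0.44, 1.481, -0.0, 1.221, -1.105]}
0.93 ((462.98187255859375, 244.41973876953125), (122.9167251586914, 44.85670471191406), 83.96788024902344) z 163.59603187383593
block ((450.1150817871094, 247.16336059570312), (0.0, 0.0), 0.0) [450.11508186 247.16335877 260.66675538] 1
top 0.88 ((468.23211669921875, 299.10443115234375), (262.8802795410156, 141.07012939453125), 83.72218322753906)
scene 0.98 ((467.0195007324219, 303.69085693359375), (275.1529846191406, 150.70721435546875), 83.88269805908203)
0.86 ((469.3052978515625, 304.83441162109375), (242.81846618652344, 45.97626876831055), 84.04215240478516) z 165.3551773187149
block ((461.8822021484375, 306.93255615234375), (36.97291946411133, 41.66930389404297), 40.01738357543945) [466.84314755 305.0814802  193.04767798] 2867
0.74 ((444.6972961425781, 305.84375), (273.4001159667969, 94.09884643554688), 83.9841537475586)
[[ -20. -132.  165.]
 [  70.  132.  168.]]
```

View pics/w3.png

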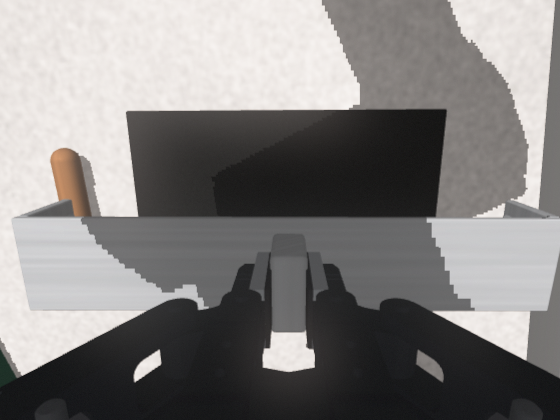

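Request:
servo_tool(
  commands="0 0 0 0 0 2.5 1;0 0 0 0 0 2.5 1;0 0 0 0 0 2.5 1;0 0 0 0 0 2 1;0 0 0 0 0 1.3 1;0 0 0 0 0 0.7 1;0 0 0 0 0 0.4 1;0 0 0 0 0 0 1",
)

```text
time: 9.83
position: [469.6, 303.7, 51.1]
tool_rot: [0.051, 0.999, -0.0, -0.0]
contact_force: [-0.2, -0.0, -1.8]
opening: 12.8
grip_force: 60.2
```

Request:
servo_tool(
  commands="0 0 0 0 0 0.1 1;0 0 0 0 0 0.1 1;0 0 0 0 0 0.1 1;0 0 0 0 0 0.1 1;0 0 0 0 0 0 1;0 0 0 0 0 0 1;0 0 0 0 0 0 1;0 0 0 0 0 0 1",
)

```text
time: 10.5
position: [469.7, 303.8, 47.4]
tool_rot: [0.051, 0.999, 0.0, 0.0]
contact_force: [-0.7, 0.5, -1.7]
opening: 12.7
grip_force: 60.2
```

Request:
servo_tool(
  commands="0 0 0 0 0 0.05 1;0 0 0 0 0 0 1;0 0 0 0 0 0.05 1;0 0 0 0 0 0 1;0 0 0 0 0 0.05 1;0 0 0 0 0 0 1;0 0 0 0 0 0 1;0 0 0 0 0 0 1",
)

```text
time: 11.17
position: [469.8, 303.8, 46.8]
tool_rot: [0.051, 0.999, 0.0, 0.0]
contact_force: [-3.1, -2.0, 9.3]
opening: 12.9
grip_force: 61.9
```

Request:
servo_tool(
  commands="0 0 0 0 0 0 0.3;0 0 0 0 0 0 0.3;0 0 0 0 0 0 0.3;0 0 0 0 0 0 0.3;0 0 0 0 0 -0.5 0.3;0 0 0 0 0 -1.5 0.3;0 0 0 0 0 -3.5 0.3;0 0 0 0 0 -3.5 0.3",
)

```text
time: 11.83
position: [469.0, 303.5, 136.4]
tool_rot: [0.051, 0.999, -0.001, -0.001]
contact_force: [0.6, 0.4, -0.3]
opening: 59.5
grip_force: 0.0
```

Request:
servo_tool(
  commands="0 0 0 0 0 -3.5 0.3;0 0 -4 0 0 -3.5 0.3;0 0 -4 0 0 -1 0.3;0 0 -4 0 0 0 1;0 0 -4 0 0 0 1;0 0 0 0 0 0 1;0 0 0 0 0 0 1;0 0 0 0 0 0 1",
)

```text
time: 12.5
position: [469.6, 303.7, 215.8]
tool_rot: [-0.087, 0.996, -0.0, -0.0]
contact_force: [1.0, -0.7, 0.3]
opening: 0.4
grip_force: 0.0
```

```bash
cat >> h.py <<'E'
YAW=np.radians(10.1); X=np.array([np.cos(YAW),np.sin(YAW),0]); Y=np.array([-X[1],X[0],0]); O=np.array([595.1,-115.1,0])
def M(x,y,z): return O+x*X+y*Y+np.array([0,0,z])
def go(t,s=None):
    s=s or r.get_state(); print("shift cm",(R.from_quat(s["tool_rot"]).as_matrix().T@(t-s["position"])/10).round(2))
E
python3 - <<'E'
from look import *
s=st(); go(M(-45,70,60)); 
im,d=guardfit(); cv2.imwrite("pics/w4.png",im)
E
```

```text
{'time': 12.5, 'position': [469.578, 303.703, 215.773], 'tool_rot': [-0.087, 0.996, -0.0, -0.0], 'contact_force': [0.968, -0.703, 0.335], 'opening': 0.361, 'grip_force': 0.0, 'joints': [0.365, 0.4, 1.416, -0.0, 1.325, -1.381]}
shift cm [ -0.57 -36.43  15.58]
0.96 ((469.6495666503906, 305.03009033203125), (242.6013641357422, 45.46305847167969), 84.10916137695312) z 41.78033110980385
block ((469.4793395996094, 305.0039978027344), (14.00503158569336, 32.27889633178711), 84.1263198852539) [468.58946367 304.9372956   69.33912888] 643
```

View pics/w4.png

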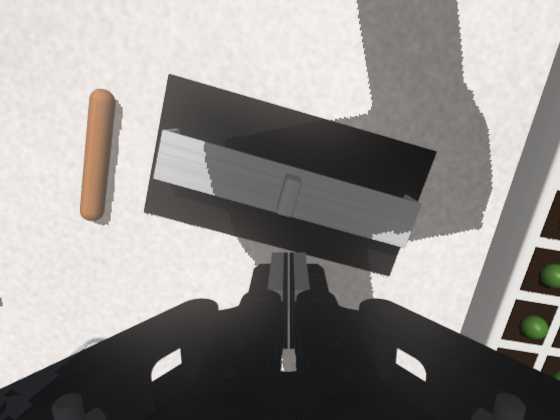

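Request:
servo_tool(
  commands="0 0 0 0 -2 0 1;0 0 0 -0.07 -3.6 0 1;0 0 0 -0.07 -3.6 0 1;0 0 0 -0.07 -3.6 0 1;0 0 0 -0.07 -3.6 0 1;0 0 0 -0.07 -3.6 0 1;0 0 0 -0.07 -3.6 0 1;0 0 0 -0.07 -3.6 0 1",
)

```text
time: 13.27
position: [522.4, 35.1, 215.9]
tool_rot: [-0.088, 0.996, -0.0, 0.0]
contact_force: [0.2, 0.5, -0.8]
opening: 0.2
grip_force: 0.0
```

Request:
servo_tool(
  commands="0 0 0 -0.07 -3.6 0 1;0 0 0 -0.07 -3.6 0 1;0 0 0 0 -2 0 1;0 0 0 0 0 0 1;0 0 0 0 0 0 1;0 0 0 0 0 0 1;0 0 0 0 0 0 1;0 0 0 0 0 0 1",
)

```text
time: 13.93
position: [539.8, -52.4, 215.9]
tool_rot: [-0.089, 0.996, 0.0, 0.0]
contact_force: [0.0, 0.3, 0.4]
opening: 0.1
grip_force: 0.0
```

Run:
```python
from h import *
s=st(); go(M(-45,70,60)); c="wrist"
im,d=r.capture(c); cv2.imwrite("pics/w5.png",im)
for t,z in(("bolt_a_top",44),("bolt_b_top",44),("bolt_c_top",44),("cap_a_bar",70),("cap_b_bar",70),("cap_c_bar",70)):
    for m in r.tip_of(c,t)[:3]:
        w=onz(c,m["at"],z)-O; print(t,round(m["p"],2),np.round(m["at"]),"M frame",round(w@X,1),round(w@Y,1))
```

```text
{'time': 13.933, 'position': [539.846, -52.384, 215.919], 'tool_rot': [-0.089, 0.996, 0.0, 0.0], 'contact_force': [0.028, 0.325, 0.388], 'opening': 0.069, 'grip_force': 0.0, 'joints': [-0.313, 0.363, 1.469, 0.0, 1.309, -2.062]}
shift cm [ 0.16 -0.14 15.59]
bolt_a_top 0.58 [284. 186.] M frame -48.2 68.4
bolt_b_top 0.79 [208. 190.] M frame -44.4 -0.4
bolt_c_top 0.85 [128. 187.] M frame -47.3 -72.5
cap_a_bar 0.93 [285. 241.] M frame -6.1 68.9
cap_b_bar 0.88 [202. 239.] M frame -7.4 -2.3
cap_c_bar 0.7 [126. 239.] M frame -7.6 -67.7
cap_c_bar 0.68 [417. 350.] M frame 102.3 192.1
```

Request:
servo_tool(
  commands="0 0 0 0.15 -0.14 3.5 1;0 0 0 0 0 3.5 1;0 0 0 0 0 3.5 1;0 0 0 0 0 3 1;0 0 0 0 0 2 1;0 0 0 0 0 1 1;0 0 0 0 0 0.3 1;0 0 0 0 0 0 1",
)

```text
time: 14.95
position: [538.9, -55.2, 48.0]
tool_rot: [-0.088, 0.996, -0.0, 0.0]
contact_force: [-0.2, 0.1, -0.4]
opening: 0.2
grip_force: 0.0
```

Request:
servo_tool(
  commands="0 0 0 0 0 0.1 1;0 0 0 0 0 0.1 1;0 0 0 0 0 0.1 1;0 0 0 0 0 0.1 1;0 0 0 0 0 0.1 1;0 0 0 0 0 0 1;0 0 0 0 0 0 1;0 0 0 0 0 0 1",
)

```text
time: 15.62
position: [539.0, -55.2, 43.1]
tool_rot: [-0.088, 0.996, -0.0, 0.0]
contact_force: [1.4, -0.3, 2.5]
opening: 0.1
grip_force: 1.0
```

Request:
servo_tool(
  commands="0 0 0 0 0 0.05 1;0 0 0 0 0 0.05 1;0 0 0 0 0 0.05 1;0 0 0 0 0 0.05 1;0 0 0 0 0 0 1;0 0 0 0 0 0 1;0 0 0 0 0 0 1;0 0 0 0 0 0 1",
)

```text
time: 16.28
position: [538.6, -55.1, 40.7]
tool_rot: [-0.088, 0.996, 0.0, -0.0]
contact_force: [1.8, 0.1, 1.4]
opening: -0.2
grip_force: 0.8
```

Request:
servo_tool(
  commands="0 0 0 0 0 0.1 1;0 0 0 0 0 0.1 1;0 0 0 0 0 0.1 1;0 0 0 0 0 0.1 1;0 0 0 0 0 0.1 1;0 0 0 0 0 0.1 1;0 0 0 0 0 0 1;0 0 0 0 0 0 1",
)

```text
time: 16.95
position: [538.7, -55.1, 35.9]
tool_rot: [-0.088, 0.996, -0.0, 0.0]
contact_force: [-4.7, 1.0, 15.2]
opening: 0.0
grip_force: 7.6
```

Request:
servo_tool(
  commands="0 0 0 0 0 -0.5 1;0 0 0 0 0 -2 1;0 0 0 0 0 -3.5 1;0 0 6.9 0 0 -3.5 0.5;0 0 6.9 0 0 -2.5 0.5;0 0 6.9 0 0 0 0.5;0 0 6.9 0 0 0 0.5;0 0 6.9 0 0 0 0.5",
)

```text
time: 17.62
position: [538.4, -55.0, 154.8]
tool_rot: [0.214, 0.977, 0.0, -0.0]
contact_force: [0.8, -0.1, -0.6]
opening: 42.6
grip_force: 0.0
```

Request:
servo_tool(
  commands="0 0 6.9 0 0 0 0.5;0 0 6.9 0 0 0 0.5;0 0 6.9 0 0 0 0.5;0 0 6.9 0 0 0 0.5;0 0 6.9 0 0 0 0.5;0 0 6.9 0 0 0 0.5;0 0 6.9 0 0 0 0.5;0 0 6.9 0 0 0 0.5",
)

```text
time: 18.28
position: [538.3, -54.9, 154.3]
tool_rot: [0.642, 0.767, -0.0, -0.001]
contact_force: [0.1, -0.3, 0.8]
opening: 42.9
grip_force: 0.0
```

Request:
servo_tool(
  commands="0 0 0.3 0 1.5 0 0.5;0 0 0 0 1.5 0 0.5;0 0 0 0 0.7 0 0.5;0 0 0 0 0 0 0.5;0 0 0 0 0 0 0.5;0 0 0 0 0 0 0.5;0 0 0 0 0 0 0.5;0 0 0 0 0 0 0.5",
)

```text
time: 18.95
position: [574.7, -48.6, 154.9]
tool_rot: [0.642, 0.767, -0.0, -0.0]
contact_force: [-0.2, -0.3, -0.2]
opening: 43.1
grip_force: 0.0
```

Run:
```python
from h import *
s=st(); go(M(-8,70,56)); c="wrist"
Rm=R.from_quat(s["tool_rot"]).as_matrix(); print("toolY yaw rel X deg",np.degrees(np.arctan2(Rm[:,1]@Y,Rm[:,1]@X)))
im,d=r.capture(c); cv2.imwrite("pics/w6.png",im)
for m in r.tip_of(c,"cap_a_bar")[:3]:
    w=onz(c,m["at"],70)-O; print(round(m["p"],2),np.round(m["at"]),"M",round(w@X,1),round(w@Y,1))
```

```text
{'time': 18.95, 'position': [574.73, -48.603, 154.905], 'tool_rot': [0.642, 0.767, -0.0, -0.0], 'contact_force': [-0.224, -0.262, -0.179], 'opening': 43.07, 'grip_force': 0.0, 'joints': [-0.287, 0.492, 1.443, -0.0, 1.207, -0.464]}
shift cm [0.1  0.04 9.89]
toolY yaw rel X deg 0.029588596678577293
0.97 [290. 219.] M -7.4 69.4
```

View pics/w6.png

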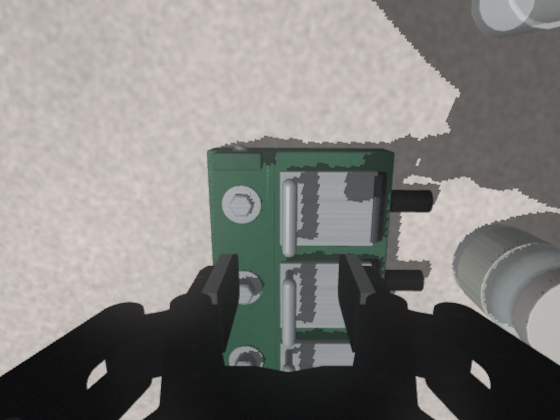

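Request:
servo_tool(
  commands="0 0 0 0.1 0.05 3 0.5;0 0 0 0 0 3 0.5;0 0 0 0 0 2 0.5;0 0 0 0 0 1.2 0.5;0 0 0 0 0 0.7 0.5;0 0 0 0 0 0 0.5;0 0 0 0 0 0 0.5;0 0 0 0 0 0 0.5",
)

```text
time: 19.72
position: [576.2, -47.7, 57.1]
tool_rot: [0.642, 0.767, 0.0, 0.001]
contact_force: [-0.9, 0.4, -0.8]
opening: 42.6
grip_force: 0.0
```

Request:
servo_tool(
  commands="0 0 0 0 0 0 1;0 0 0 0 0 0 1;0 0 0 0 0 0 1;0 0 0 0 0 0 1;0 0 0 0 0 0 1;0 0 0 0 0 0 1;0 0 0 0 0 0 1;0 0 0 0 0 0 1",
)

```text
time: 20.38
position: [575.2, -47.6, 56.5]
tool_rot: [0.642, 0.767, -0.0, -0.0]
contact_force: [-3.9, -0.3, 5.2]
opening: 7.7
grip_force: 58.6
```

Run:
```python
from h import *
s=st(); w=s["position"]-O; print("M",w@X,w@Y)
a0=np.arctan2(27,-63);L=np.hypot(27,63);p=np.array([-8,70.])
for k in range(1,17):
    th=np.radians(57*k/16); q=np.array([55+L*np.cos(a0-th),43+L*np.sin(a0-th)]); print(round(np.degrees(th)),"y %.2f z %.2f"%tuple((q-p)/10*[1,-1])); p=q
```

```text
{'time': 20.383, 'position': [575.189, -47.613, 56.541], 'tool_rot': [0.642, 0.767, -0.0, -0.0], 'contact_force': [-3.903, -0.309, 5.166], 'opening': 7.733, 'grip_force': 58.623, 'joints': [-0.285, 0.613, 1.531, -0.001, 0.998, -0.462]}
M -7.767652382889371 69.93243851292975
4 y 0.18 z -0.39
7 y 0.20 z -0.37
11 y 0.23 z -0.36
14 y 0.25 z -0.35
18 y 0.27 z -0.33
21 y 0.29 z -0.31
25 y 0.31 z -0.29
29 y 0.33 z -0.27
32 y 0.34 z -0.25
36 y 0.36 z -0.23
39 y 0.37 z -0.21
43 y 0.38 z -0.19
46 y 0.39 z -0.16
50 y 0.40 z -0.14
53 y 0.41 z -0.11
57 y 0.42 z -0.09
```

Request:
servo_tool(
  commands="0 0 0 0 0.18 -0.39 1;0 0 0 0 0.2 -0.37 1;0 0 0 0 0.23 -0.36 1;0 0 0 0 0.25 -0.35 1;0 0 0 0 0.27 -0.33 1;0 0 0 0 0.29 -0.31 1;0 0 0 0 0 0 1;0 0 0 0 0 0 1",
)

```text
time: 21.05
position: [587.9, -45.3, 77.6]
tool_rot: [0.642, 0.767, -0.002, -0.002]
contact_force: [-13.6, -3.8, 10.0]
opening: 7.8
grip_force: 58.9
```

Request:
servo_tool(
  commands="0 0 0 0 0.21 -0.39 1;0 0 0 0 0.33 -0.32 1;0 0 0 0 0.34 -0.25 1;0 0 0 0 0.36 -0.23 1;0 0 0 0 0.37 -0.21 1;0 0 0 0 0.38 -0.19 1;0 0 0 0 0 0 1;0 0 0 0 0 0 1",
)

```text
time: 21.72
position: [608.3, -41.8, 94.2]
tool_rot: [0.642, 0.767, -0.001, -0.001]
contact_force: [-11.2, -3.6, 11.8]
opening: 7.8
grip_force: 59.4
```

Request:
servo_tool(
  commands="0 0 0 0 0.39 -0.16 1;0 0 0 0 0.40 -0.14 1;0 0 0 0 0.41 -0.11 1;0 0 0 0 0.42 -0.09 1;0 0 0 0 0 0 1;0 0 0 0 0 0 1;0 0 0 0 0 0 1;0 0 0 0 0 0 1",
)

```text
time: 22.38
position: [625.8, -38.8, 100.1]
tool_rot: [0.642, 0.767, 0.0, 0.001]
contact_force: [-5.4, -0.6, 11.2]
opening: 7.3
grip_force: 61.7
```

Run:
```python
from h import *
s=st(); w=s["position"]-O; x,z=w@X,s["position"][2]+13.5; print("M",x,w@Y,"angle",np.degrees(np.arctan2(27,-63)-np.arctan2(z-43,x-55)))
im,d=r.capture("wrist"); cv2.imwrite("pics/w7.png",im)
im,d=r.capture("scene"); cv2.imwrite("pics/s7.png",cv2.resize(im[150:290,170:370],None,fx=4,fy=4))
```

```text
{'time': 22.383, 'position': [625.783, -38.826, 100.083], 'tool_rot': [0.642, 0.767, 0.0, 0.001], 'contact_force': [-5.366, -0.602, 11.183], 'opening': 7.285, 'grip_force': 61.662, 'joints': [-0.248, 0.653, 1.329, -0.0, 1.157, -0.425]}
M 43.58363022557666 69.71077737888805 angle 57.61376399799821
```

View pics/w7.png

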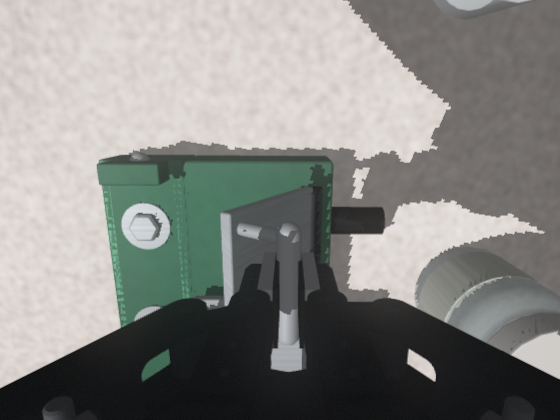

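View pics/s7.png

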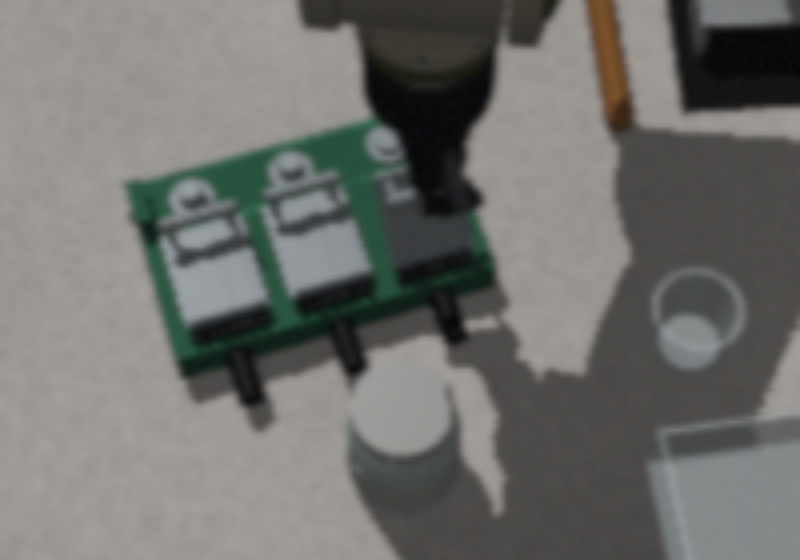

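Wrist picture: the bar is held between the pads at about (290,240), and the cap is tilted well up. Scene crop: the cap behind bolt a is open to about 57°, the other two caps are shut, and the jar and cup are unmoved.

```bash
python3 -c "
from cell import r
print(r.job_done())"
```

```text
the job is handed in; nothing more can be done
None
```

The job is handed in: the guard stands on the mat, and bolt a (left) is the loose one, since it sank 8 mm at the first tap, so b and c were not tapped. Cap a is held open at about 57° with the other two caps shut and, as far as the pictures show, nothing else moved.

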